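Free the glued blank from the screw press and lay it in the mitre box

ROBOT

A 6-joint arm with a two-finger parallel gripper is mounted at the origin on a cart in front of the work surface, level with it; the furniture and walls round the work are solid. World frame = base frame: x ahead of the robot, y to its left, z up, the work surface at z = 0. Lengths are in m, angles in degrees, forces in N, time in s.
With the tool pointing down it reaches from about 0.2 to 0.875 m from the base axis. Payload 3.4 kg.
Tool frame: the origin (TCP) lies midway between the tips of the shut fingers; the grasp point (between the pads) lies manip.grip_point_offset behind it (manip.grip_point_offset is the distance from the TCP to the grasp point, in m); z points along the fingers, y is the line along which they close (so a half turn about z gives the same grasp; the last joint's range is limited). The gripper opens to 94 mm and grips with 3 to 60 N. Pads are 16 mm wide; open, the fingers measure 119 mm over their backs; the gripper's body (75 mm by 177 mm) begins 78 mm behind the grasp point.
Start: joints at [-79.011, 15.808, 86.224, -0, 77.962, -6.933], TCP at [0.177, -0.547, 0.205] pointing down, gripper open.
Joint ranges: [-165.64, 165.64], [-43.16, 119.46], [12.63, 154.43], [-67.54, 247.53], [6.08, 155.33], [-154.97, 154.97]. Speed limits (degrees/s): [147.25, 147.25, 180, 180, 180, 180].

INTERFACE

Orientations are given as [roll, pitch, yaw] about the fixed x, y, z axes, in that order (R = Rz(yaw) Ry(pitch) Rx(roll)).
In Python, from station import monitor, viewer, manip gives the robot as it stands. The module is installed in compiled form; this text tells all that it offers.
- The arm moves only by the tool drive_tool, never from a script. Its argument "commands" is a list of rows, each a list of 7 numbers: the opening, from 0 (shut) to 1 (fully open), then the shift along the tool's x, y, z in mm, then the turn, a rotation vector about the tool's x, y, z in degrees. In form: [[gripper, tx, ty, tz, ax, ay, az], ...]. A call has 1 to 10 rows; each row shifts and turns the commanded pose from where the row before left it, along the tool's axes as they then stand; what a row does not reach is not made up. A row lasts 1/10 s, in which the tool goes at most 50 mm and 8.59 degrees, less where a joint would pass 70% of its speed; a pose out of reach is approached as far as the arm can. A call with a gripper value outside its range is refused whole. The fingers move at their own pace and stop on an object; "force" is the grip in N (left out, the last holds). Time passes only in rows, so rows that do not move let the fingers close. It gives the time, the measured TCP pose, the force, the opening and the grip force at its end, in the units of the state.
- monitor.sense(): the state, without advancing time (a new reading comes with each control period).
- viewer.snapshot(name): name is "scene" or "top"; returns the picture (420x560x3 uint8, red, green, blue); there is no depth.
- viewer.calibration(name): a dict with "K" (3x3 intrinsics, pixels), "k1" (the pictures are not rectified: a ray, as slopes to the right and down, at radius r is drawn at 1 + k1 r^2 times it, then the intrinsics apply), "R" (3x3) and "t" (3): a world point X has camera coordinates R X + t. Camera axes: x right, y down, z forward; pixel columns grow to the right and rows downward; lengths in m; the calibration is good to about 2 mm. A picture is of the moment at which its call begins. calibration takes no time and is no camera call.
- manip.sign_off(): hands the job in; it is judged then, once.
The state is a dict: "time_s": time; "joint_positions": joint angles; "qd": joint speeds; "tau": joint torques, N m; "tool_pos": TCP position; "eef_rot": TCP orientation; "wrist_force": force on the tool from outside, world axes, zero at the start; "torque": the same for the moment, N m; "finger_gap": opening from 0.0 (shut) to 1.0 (fully open); "grip_force": force on a finger pad.
Only numpy, scipy, OpenCV 4.12 (cv2) and the standard library are available. Lean on these libraries where they do the work, as an engineer would, in place of code of your own. Each camera call takes 0.05 s, during which the arm holds its last target. There are 200 camera calls.

TASK

A glued-up wooden block is clamped in the loaded bay of the two-bay screw press; one of the press's two spindles has a left-hand thread and nobody marked which, so feel at that bay's T-bar which way gives and turn it until the block is free. Draw the bay's tray fully out with the hook in its finger hole, leave it out, and lay the hook back flat on the bench; then lift the block out by its sides (cleats cover its ends), set it flat on the bench, let go, and take it again by its ends to lay it flat in the channel of the mitre box, lengthwise, its middle at the square-cut slot. Leave the wooden wedge and the folding rule where they are.

Things in the scene. Friction and masses are not known exactly. Their poses are not given: they have to be found in the camera images.
- press: Fixed wooden two-bay screw press, 226 wide (its y axis) x 132 deep x 122 mm to the beam's top; origin at bench level, midway between the bays, under the beam. Its -x axis points out of the open front, the way trays come out; base board from 76 mm in front to 56 mm behind. Bay centres: y = -50 mm (LOADED, the one to open) and y = +50 mm (empty). Beam: 28 mm either side of x = 0.
- t_bar (a point): On the loaded bay's spindle axis, at mid height of its T-bar as found (157 mm above the bench); fixed to the press frame, axes as the press. T-bar: flat steel, 70 long x 12 wide x 18 mm high, centred on the axis, found lying along the press's y axis; below it a hub 23 mm thick down to 132 mm. It rises 3.5 mm per radian as it is loosened. The empty bay's T-bar, 100 mm away, looks the same.
- nut (a point): Brass nut of the loaded bay on top of the beam, 122 mm above the bench. Thread hand unknown and different from start to start: right-hand loosens counterclockwise seen from above, left-hand clockwise; the empty bay's is the opposite. As found it is fully home: dead hard at once in the tightening direction, turning with about 0.1 N m in the loosening one.
- caul (a point): Centre of the loaded bay's caul underside as found, 58 mm above the bench, fixed to the press frame. The caul, an 84 x 44 mm board under the spindle, has lips hanging 3.5 mm over both ends of the block: block and tray are locked until it is raised. It rises 3.5 mm per radian of the T-bar: 1.0 rad just clears, 1.3 rad or more is good, 2.7 rad is the stop. It stays where it is left.
- tray (a joint): How far the loaded bay's tray is drawn out, m: 0 = home, 0.105 = fully out at its stop. It slides along the press's -x axis with about 2 N of friction and stays where it is left.
- finger_hole (a point): Centre of the mouth of the finger hole in the loaded bay's tray, at its upper face, 28 mm above the bench; moves with the tray; axes as the press. Hole 20 mm in diameter and 14 mm deep, the solid base board below it while the tray is home; 61 mm in front of the block's centre, 14 mm behind the tray's front edge. Tray plate 122 x 68 x 14 mm.
- blank: The glued-up block of three wood layers, 64 long (its x axis) x 40 wide (y) x 30 mm high, about 80 g; origin at the centre of its underside. At the start it lies on the tray in the loaded bay, under the spindle, long axis along the press's x axis, between two 20 mm high cleats at its ends; its long sides are free.
- hook: Loose tray hook: a wooden handle 80 long (x) x 22 wide (y) x 30 mm high with a flat underside, from whose +x end a 7 mm steel rod runs on level at 21 mm height and bends straight down to a tip; origin at the centre of the handle's underside. It lies in front of the press on its flat underside, the bent tip pointing down; 120 g.
- hook_tip (a point): End of the hook's down-turned tip, 95 mm from the hook's origin along its +x axis and level with the handle's underside; the rod is 7 mm thick, its underside 17.5 mm above the tip.
- mitre_box: Fixed wooden mitre box, 210 long (its x axis) x 72 wide (y) x 48 mm high; origin at the centre of its underside. A channel 52 mm wide between two 10 mm walls runs its whole length, open at both ends and at the top; channel floor 10 mm above the bench. The square-cut slot crosses both walls at x = 0.
- folding_rule: Bystander: folded yellow rule lying flat, 230 x 16 x 18 mm, long along its y axis; origin at the centre of its underside.
- wedge: Bystander: small loose wooden wedge lying flat on the bench, 95 long (its y axis) x 32 x 20 mm; origin at the centre of its underside.

How it is judged (in metres and radians):
On the way, in this order (a step that is already met when the one before it is completed fails the run):
1. the tray is drawn out at least 85 mm, the hook bearing on it (value of joint tray above 0.085 m and contact force between hook and press above 0.3 N), for 0.05 s.
2. the hook lies flat on the bench, released (height (world z) of hook between -0.006 and 0.006 m and angle between hook's own z axis and vertical below 0.15 rad and contact force between the fingers and hook below 0.1 N and linear speed of hook below 0.03 m/s), for 0.1 s.
3. the block stands flat on the bench, released (height (world z) of blank between -0.005 and 0.005 m and angle between blank's own z axis and vertical below 0.1 rad and contact force between the fingers and blank below 0.1 N and linear speed of blank below 0.03 m/s), for 0.1 s.
At the end, for the whole second after the job is handed in: The block lies flat and still on the floor of the mitre box's channel, right way up, lengthwise (within 0.3 rad), its middle within 12 mm of the square-cut slot; the hook lies flat on the bench; the tray is still drawn out (at least 75 of its 105 mm) (x of blank in the frame of mitre_box between -0.012 and 0.012 m and y of blank in the frame of mitre_box between -0.008 and 0.008 m and z of blank in the frame of mitre_box between 0.007 and 0.013 m and angle between blank's own z axis and vertical below 0.08 rad and angle between the x axis of blank and the x axis of mitre_box, either way round below 0.3 rad and linear speed of blank below 0.02 m/s and height (world z) of hook between -0.006 and 0.006 m and angle between hook's own z axis and vertical below 0.15 rad and value of joint tray above 0.075 m); the robot touches nothing.
It fails at once if the wooden wedge is shifted by more than 30 mm (distance of wedge from where it was at the start of the episode above 0.03 m).
It fails at once if the folding rule is shifted by more than 30 mm (distance of folding_rule from where it was at the start of the episode above 0.03 m).
It also fails if it takes over 72 s, if anything falls off the work surface, if the arm or the gripper's body presses on something with over 40 N, if the wrist force passes 120 N, or if a joint passes its speed limit or range.

## Working session

There is one attempt and no reset: what is moved stays moved. The work goes in short steps, Python scripts to look and compute and a tool call to move; the robot and the scene stay as the last step left them, time stands still between calls to the robot, and variables do not carry over. Pictures are saved under pics/ and viewed, at most 10 in all, crops included, and the job is handed in when it is done.

Besides the shell and the picture viewer there is one more tool, called as name([rows], argument=value, ...), one row to a line, values as JSON. drive_tool: Moves the arm, as the interface text tells. Its arguments: {"type":"object","properties":{"commands":{"type":"array"},"force":{"type":"number"}},"required":["commands"]}

```bash
mkdir -p pics; cat > h.py <<'E'
import numpy as np, cv2
from station import monitor, viewer, manip
from scipy.spatial.transform import Rotation as Ro
def ray(n,u,v):
    c=viewer.calibration(n);K=np.array(c["K"]);k=c["k1"];R=np.array(c["R"]);t=np.array(c["t"])
    d=np.array([(u-K[0,2])/K[0,0],(v-K[1,2])/K[1,1]]);s=d.copy()
    for _ in range(30): s=d/(1+k*(s@s))
    return -R.T@t, R.T@np.array([*s,1])
def at(n,u,v,z):
    o,d=ray(n,u,v); return (o+d*(z-o[2])/d[2]).round(4)
def proj(n,X):
    c=viewer.calibration(n);K=np.array(c["K"]);p=np.array(c["R"])@np.array(X)+np.array(c["t"]);s=p[:2]/p[2];s=s*(1+c["k1"]*(s@s))
    return (K[:2,:2]@s+K[:2,2]).round(1)
def snap(n,f,crop=None,sc=1):
    im=viewer.snapshot(n)[:,:,::-1]
    if crop: im=im[crop[1]:crop[3],crop[0]:crop[2]]
    cv2.imwrite("pics/"+f,cv2.resize(im,None,fx=sc,fy=sc,interpolation=cv2.INTER_CUBIC))
E
python3 - <<'E'
from h import *
snap("top","t0.png",None,1.42);snap("scene","s0.png",None,1.42)
for n in("top","scene"):
    c=viewer.calibration(n);print(n,c,-np.array(c["R"]).T@np.array(c["t"]))
print(manip.grip_point_offset,monitor.sense())
E
```

```text
top {'K': array([[545.54716608,   0.        , 286.16349243],
       [  0.        , 545.54716608, 204.71370612],
       [  0.        ,   0.        ,   1.        ]]), 'k1': 0.004054696525384825, 'R': array([[-0.00302459, -0.99999372,  0.00184882],
       [-0.99686924,  0.00286905, -0.07901575],
       [ 0.07900995, -0.00208202, -0.99687165]]), 't': array([0.15874154, 0.52246698, 1.13934892])} [0.43129149 0.1596137  1.17677427]
scene {'K': array([[455.77994528,   0.        , 284.76745654],
       [  0.        , 455.77994528, 205.72188302],
       [  0.        ,   0.        ,   1.        ]]), 'k1': -0.11719243633766713, 'R': array([[-0.80192727, -0.59738998, -0.00615328],
       [-0.38070129,  0.51893108, -0.76536074],
       [ 0.46041197, -0.61142109, -0.64357212]]), 't': array([0.51824056, 0.18872226, 1.07355714])} [-0.00684051  0.86805335  0.83854093]
0.0188 {'time_s': 0.1, 'joint_positions': array([-7.90120060e+01,  1.58416227e+01,  8.62862982e+01, -2.79963452e-03,
        7.79618649e+01, -6.93212824e+00]), 'qd': array([-0.01037562, -0.05354711, -0.2212117 ,  0.00061384, -0.04697192,
       -0.04989855]), 'tau': array([ 1.98761467e-03, -4.05457270e+01, -2.37779242e+01,  7.04437005e-02,
        2.99204397e-02, -5.81695758e-05]), 'tool_pos': array([ 0.1768095 , -0.54661558,  0.20472649]), 'eef_rot': array([-1.79910540e+02, -8.11942752e-03,  1.79207019e+01]), 'wrist_force': array([-0.37508225,  0.34641114,  0.32034965]), 'torque': array([ 0.01473218, -0.0043487 ,  0.05712485]), 'grip_force': 0.0, 'finger_gap': 0.9971049548379273}
```

View pics/t0.png

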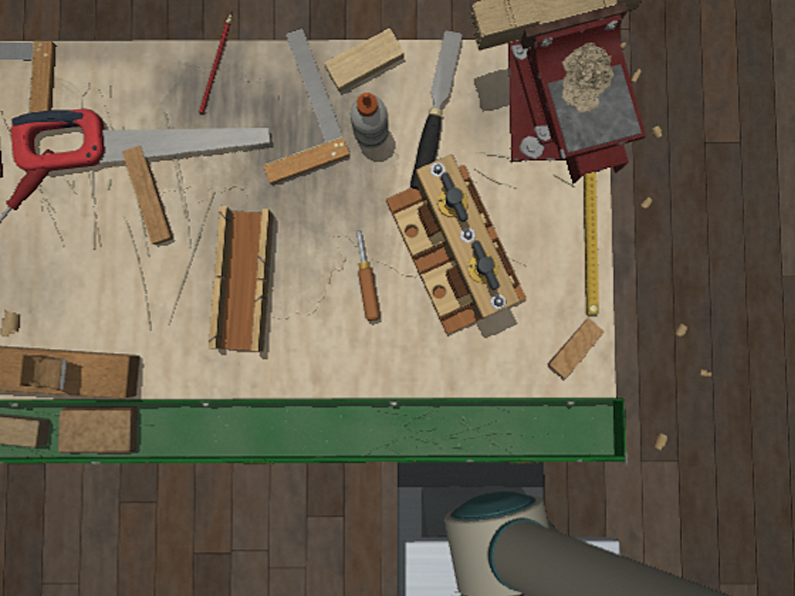

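View pics/s0.png

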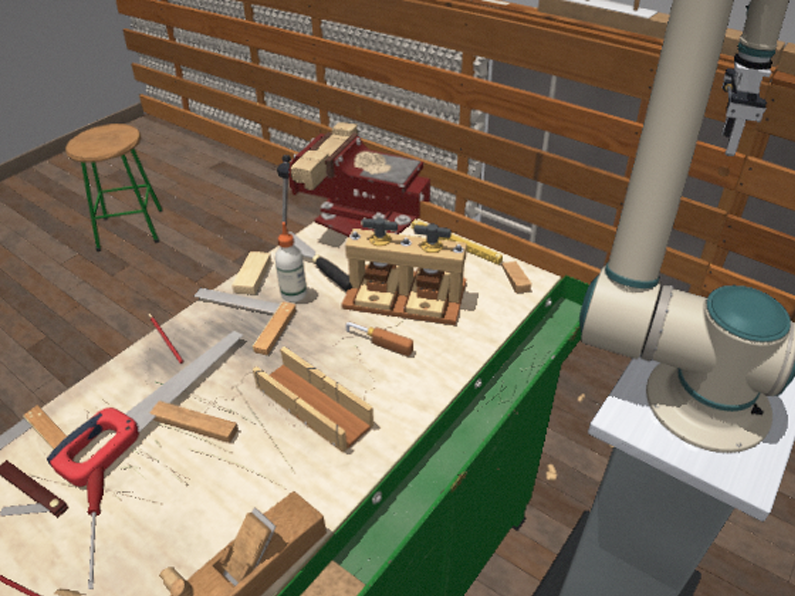

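```bash
python3 - <<'E'
from h import *
snap("top","t1.png",(240,105,430,245),4.2)
snap("top","t2.png",(140,135,200,255),5)
E
```

```text
(no output)
```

View pics/t1.png

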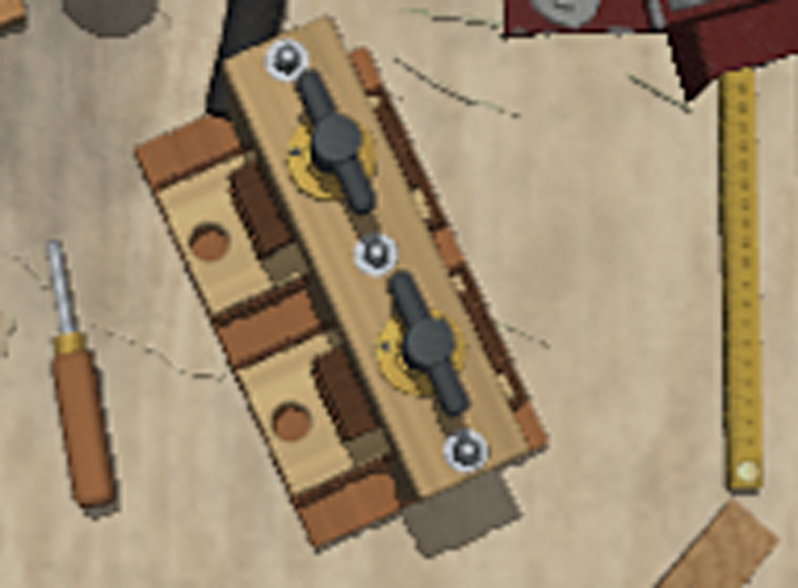

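View pics/t2.png

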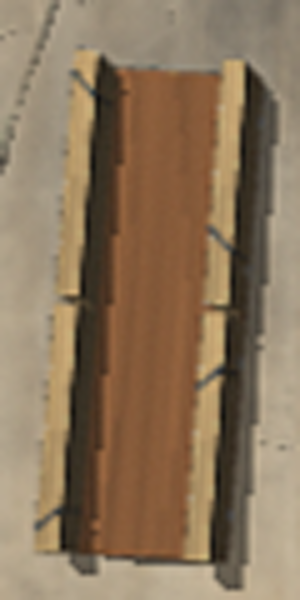

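```bash
cat > m.py <<'E'
from h import *
A=lambda u,v,z:at("top",240+u/4.2,105+v/4.2,z)[:2]
B=lambda u,v,z:at("top",140+u/5,135+v/5,z)[:2]
h1,h2=A(291,421,.028),A(209,241,.028)
t1,t2=A(430,342,.166),A(338,137,.166)
b1,b2,b3=A(466,450,.126),A(376,253,.126),A(287,58,.126)
an=lambda d:np.degrees(np.arctan2(d[1],d[0])).round(2)
for n,p,q in(("holes",h1,h2),("tbars",t1,t2),("bolts",b1,b3)):print(n,p,q,"dist",np.linalg.norm(q-p).round(4),"yaw_y",an(q-p))
print("mid bolt",b2,"base front corners",A(317,550,.014),A(135,150,.014))
d=t2-t1;d/=np.linalg.norm(d);f=np.array([-d[1],d[0]]) # front dir = -x of press
print("hole rel tbar front/y",(h1-t1)@f,(h1-t1)@d,"(expect .061,0)")
rt,he,fe=A(55,243,.0245),A(98,507,.025),A(68,343,.025)
print("hook rod",rt,"handle end",he,"ferrule",fe,np.linalg.norm(rt-he),an(rt-he))
s1,s2=B(75,300,.048),B(218,307,.048)
e=[B(88,52,.048),B(50,550,.048),B(234,60,.048),B(200,556,.048)]
print("slots",s1,s2,"mid",(s1+s2)/2,"ends",*e,an(e[0]-e[1]),an(e[2]-e[3]),np.mean(e,0))
E
python3 m.py
```

```text
holes [0.5211 0.1084] [0.6126 0.1493] dist 0.1002 yaw_y 24.08
tbars [0.5453 0.0526] [0.6375 0.0927] dist 0.1005 yaw_y 23.51
bolts [0.4998 0.0324] [0.683  0.1135] dist 0.2003 yaw_y 23.88
mid bolt [0.5913 0.0729] base front corners [0.4566 0.095 ] [0.6621 0.187 ]
hole rel tbar front/y 0.06082167396349584 6.305773712771481e-05 (expect .061,0)
hook rod [0.6123 0.2274] handle end [0.4782 0.2055] ferrule [0.5612 0.2207] 0.13587648803233024 9.28
slots [0.5418 0.4296] [0.5387 0.3702] mid [0.54025 0.3999 ] ends [0.646  0.4258] [0.4382 0.4383] [0.6425 0.3648] [0.4356 0.3764] -3.44 -3.21 [0.540575 0.401325]
```

drive_tool([
  [0.5,0,0,0,0,0,-6],
  [0.5,38.6,-26.6,0,0,0,0],
  [0.5,38.6,-26.6,0,0,0,0],
  [0.5,38.6,-26.6,0,0,0,0],
  [0.5,38.6,-26.6,0,0,0,0],
  [0.5,38.6,-26.6,0,0,0,0],
  [0.5,38.6,-26.6,0,0,0,0],
  [0.5,38.6,-26.6,0,0,0,0],
  [0.5,38.6,-26.6,0,0,0,0],
  [0.5,38.6,-26.6,0,0,0,0],
], force=40)

```text
time_s: 1.2
tool_pos: [0.398, -0.1857, 0.2056]
eef_rot: [180.0, -0.0, 23.9]
wrist_force: [1.4, -0.3, -0.0]
finger_gap: 0.503
grip_force: 0.0
```

drive_tool([
  [0.5,38.6,-26.6,0,0,0,0],
  [0.5,38.6,-26.6,0,0,0,0],
  [0.5,38.6,-26.6,0,0,0,0],
  [0.5,38.6,-26.6,0,0,0,0],
  [0.5,38.6,-26.6,0,0,0,0],
  [0.5,38.6,-26.6,0,0,0,0],
  [0.5,0,0,0,0,0,0],
  [0.5,0,0,0,0,0,0],
])

```text
time_s: 2.0
tool_pos: [0.5441, 0.053, 0.2048]
eef_rot: [180.0, 0.1, 24.1]
wrist_force: [0.1, 0.9, 0.2]
finger_gap: 0.504
grip_force: 0.0
```

```bash
cat >> h.py <<'E'
def to(x,y,z,yaw=None):
    s=monitor.sense();p=s["tool_pos"];R=Ro.from_euler("xyz",s["eef_rot"],degrees=True)
    print("t",round(s["time_s"],1),"pos",p.round(4),"rot",s["eef_rot"].round(1),"j",s["joint_positions"].round(0),"F",s["wrist_force"].round(1),"T",s["torque"].round(2),"gap",round(s["finger_gap"],3),round(s["grip_force"],1))
    if yaw is not None:
        w=Ro.from_euler("xyz",[180,0,yaw],degrees=True); print(" turn",np.degrees((R.inv()*w).as_rotvec()).round(1)); R=w
    print(" shift mm",(R.inv().apply(np.array([x,y,z])-p)*1000).round(1))
E
python3 -c "
from h import *
to(.5455,.0526,.150,23.9)"
```

```text
t 2.0 pos [0.5441 0.053  0.2048] rot [1.80e+02 1.00e-01 2.41e+01] j [-2. 13. 90. -0. 77. 64.] F [0.1 0.9 0.2] T [-0.06 -0.    0.01] gap 0.504 0.0
 turn [0.  0.1 0.2]
 shift mm [ 1.1  0.9 54.8]
```

drive_tool([
  [0.5,1,1,20,0,0,0],
  [0.5,0,0,20,0,0,0],
  [0.5,0,0,14.5,0,0,0],
  [0.5,0,0,0,0,0,0],
  [0.1,0,0,0,0,0,0],
  [0.05,0,0,0,0,0,0],
  [0.05,0,0,0,0,0,0],
  [0.05,0,0,0,0,0,0],
  [0.05,0,0,0,0,0,0],
])

```text
time_s: 2.9
tool_pos: [0.5456, 0.0527, 0.1515]
eef_rot: [-179.9, -0.0, 23.9]
wrist_force: [-0.5, 0.7, 2.9]
finger_gap: 0.126
grip_force: 40.0
```

```bash
python3 -c "
from h import *
to(.5455,.0526,.150)"
```

```text
t 2.9 pos [0.5456 0.0527 0.1515] rot [-179.9   -0.    23.9] j [-2. 16. 95.  0. 70. 64.] F [-0.5  0.7  2.9] T [-0.1   0.02  0.06] gap 0.126 40.0
 shift mm [-0.2  0.1  1.5]
```

drive_tool([
  [0.05,0,0,-0.1,0,0,-2],
  [0.05,0,0,-0.1,0,0,-2],
  [0.05,0,0,0,0,0,0],
  [0.05,0,0,0,0,0,0],
])

```text
time_s: 3.3
tool_pos: [0.5457, 0.0526, 0.1515]
eef_rot: [-179.9, -0.0, 27.8]
wrist_force: [0.4, 2.0, 2.7]
finger_gap: 0.125
grip_force: 41.4
```

```bash
python3 -c "
from h import *
to(.5455,.0526,.150)"
```

```text
t 3.3 pos [0.5457 0.0526 0.1515] rot [-179.9   -0.    27.8] j [-2. 16. 95.  0. 70. 60.] F [0.4 2.  2.7] T [ 0.44  0.17 -0.72] gap 0.125 41.4
 shift mm [-0.1 -0.1  1.5]
```

drive_tool([
  [0.05,0,0,0.2,0,0,4],
  [0.05,0,0,-0.2,0,0,4],
  [0.05,0,0,-0.2,0,0,4],
  [0.05,0,0,0,0,0,0],
  [0.05,0,0,0,0,0,0],
])

```text
time_s: 3.8
tool_pos: [0.5457, 0.0524, 0.1519]
eef_rot: [-180.0, -0.0, 16.0]
wrist_force: [-2.1, 2.8, 4.6]
finger_gap: 0.122
grip_force: 40.0
```

```bash
python3 -c "
from h import *
to(.5455,.0526,.150)"
```

```text
t 3.8 pos [0.5457 0.0524 0.1519] rot [-180.   -0.   16.] j [-2. 16. 95.  0. 70. 72.] F [-2.1  2.8  4.6] T [ 0.59  0.31 -0.02] gap 0.122 40.0
 shift mm [-0.2 -0.2  1.9]
```

drive_tool([
  [0.05,0,0,-0.5,0,0,7.8],
  [0.05,0,0,-0.5,0,0,7.8],
  [0.05,0,0,-0.5,0,0,7.8],
  [0.05,0,0,-0.5,0,0,7.8],
  [0.05,0,0,-0.5,0,0,7.8],
  [0.05,0,0,-0.5,0,0,7.8],
  [0.05,0,0,-0.5,0,0,7.8],
  [0.05,0,0,-0.5,0,0,7.8],
  [0.05,0,0,-0.5,0,0,7.8],
  [0.05,0,0,-0.5,0,0,7.8],
])

```text
time_s: 4.8
tool_pos: [0.5452, 0.0512, 0.1567]
eef_rot: [179.9, -0.1, -62.2]
wrist_force: [-2.0, 0.7, 4.2]
finger_gap: 0.121
grip_force: 40.0
```

drive_tool([
  [0.05,0,0,0,0,0,0],
  [0.05,0,0,0,0,0,0],
  [0.4,0,0,0,0,0,0],
  [0.4,0,0,0,0,0,0],
  [0.4,0,0,0,0,0,0],
  [0.4,0,0,-20,0,0,0],
  [0.4,0,0,-30,0,0,0],
])

```text
time_s: 5.5
tool_pos: [0.5444, 0.0517, 0.2048]
eef_rot: [179.7, 0.1, -62.0]
wrist_force: [0.8, -0.2, 0.7]
finger_gap: 0.402
grip_force: 0.0
```

```bash
python3 -c "
from h import *
to(.516,.2117,.22,9.3)"
```

```text
t 5.5 pos [0.5444 0.0517 0.2048] rot [ 1.797e+02  1.000e-01 -6.200e+01] j [ -2.  14.  89.  -0.  77. 150.] F [ 0.8 -0.2  0.7] T [ 0.1  -0.04 -0.01] gap 0.402 0.0
 turn [  0.1   0.3 -71.3]
 shift mm [  -2.2 -162.5  -15.2]
```

drive_tool([
  [0.5,0,0,0,0,0,-8],
  [0.5,0,0,0,0,0,-8],
  [0.5,0,0,0,0,0,-8],
  [0.5,0,0,0,0,0,-8],
  [0.5,0,0,0,0,0,-8],
  [0.5,0,0,0,0,0,-8],
  [0.5,0,0,0,0,0,-8],
  [0.5,0,0,0,0,0,-8],
  [0.5,0,0,0,0,0,-7.3],
])

```text
time_s: 6.4
tool_pos: [0.5459, 0.0517, 0.206]
eef_rot: [180.0, 0.0, 9.6]
wrist_force: [0.5, -0.9, -0.3]
finger_gap: 0.503
grip_force: 0.0
```

drive_tool([
  [0.5,0,-40,0,0,0,0],
  [0.5,0,-40,0,0,0,0],
  [0.5,-1,-40,0,0,0,0],
  [0.5,-1,-42,0,0,0,0],
  [0.5,0,0,40,0,0,0],
  [0.5,0,0,40,0,0,0],
  [0.5,0,0,40,0,0,0],
  [0.5,0,0,0,0,0,0],
])

```text
time_s: 7.2
tool_pos: [0.5133, 0.2103, 0.0812]
eef_rot: [179.9, 0.7, 9.3]
wrist_force: [-1.0, 1.1, -0.0]
finger_gap: 0.496
grip_force: 0.0
```

```bash
python3 -c "
from h import *
to(.516,.2117,.005,9.3)
snap('top','t3.png',(240,105,430,245),4.2)"
```

```text
t 7.2 pos [0.5133 0.2103 0.0812] rot [179.9   0.7   9.3] j [15. 20. 99. -0. 62. 96.] F [-1.   1.1 -0. ] T [-0.05  0.05  0.04] gap 0.496 0.0
 turn [ 0.1  0.7 -0. ]
 shift mm [ 2.9 -0.9 76.2]
```

View pics/t3.png

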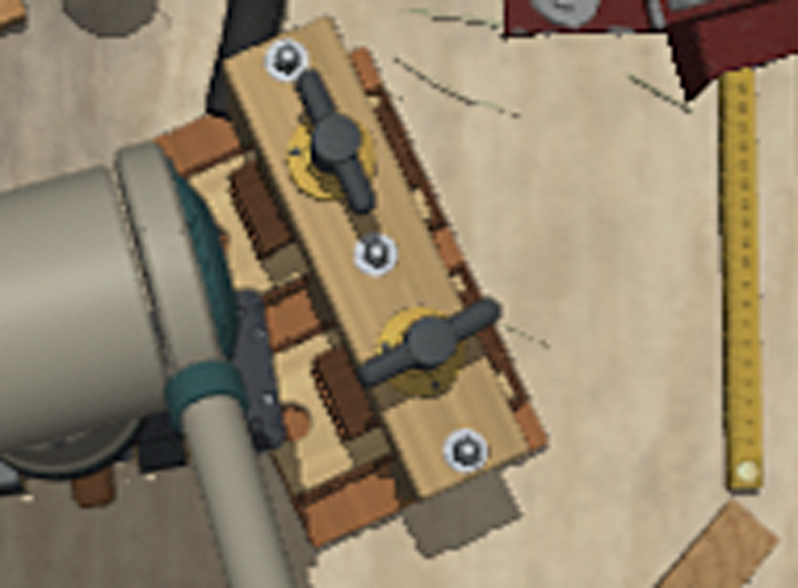

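drive_tool([
  [0.5,3,-1,25,0,0.7,0],
  [0.5,0,0,25,0,0,0],
  [0.5,0,0,26,0,0,0],
  [0.5,0,0,0,0,0,0],
  [0.1,0,0,0,0,0,0],
  [0.1,0,0,0,0,0,0],
  [0.1,0,0,0,0,0,0],
  [0.1,0,0,0,0,0,0],
], force=30)

```text
time_s: 8.05
tool_pos: [0.5224, 0.2133, 0.0119]
eef_rot: [-180.0, -0.9, 9.2]
wrist_force: [-0.5, -0.3, 4.8]
finger_gap: 0.23
grip_force: 30.0
```

```bash
python3 -c "
from h import *
to(.516,.2117,.005,9.3)"
```

```text
t 8.1 pos [0.5224 0.2133 0.0119] rot [-180.    -0.9    9.2] j [ 15.  24. 104.  -0.  51.  96.] F [-0.5 -0.3  4.8] T [0.06 0.06 0.06] gap 0.23 30.0
 turn [-0.  -0.9 -0.1]
 shift mm [-6.6  0.6  6.9]
```

drive_tool([
  [0.1,0,0,-20,0,0,0],
  [0.1,0,0,-25,0,0,0],
  [0.1,0,0,-25,0,0,0],
  [0.1,0,0,0,0,-0.9,7.8],
  [0.1,0,0,0,0,0,7.8],
  [0.1,0,0,0,0,0,7.8],
  [0.1,0,0,0,0,0,7.8],
  [0.1,0,0,0,0,0,7.9],
  [0.1,0,0,0,0,0,0],
  [0.1,0,0,0,0,0,0],
])

```text
time_s: 9.05
tool_pos: [0.5203, 0.2129, 0.0805]
eef_rot: [179.9, 0.2, -29.7]
wrist_force: [-0.1, -0.8, -1.5]
finger_gap: 0.232
grip_force: 30.0
```

```bash
python3 -c "
from h import *
to(.4445,.1527,.06,-30)"
```

```text
t 9.1 pos [0.5203 0.2129 0.0805] rot [179.9   0.2 -29.7] j [ 15.  20.  98.   0.  61. 135.] F [-0.1 -0.8 -1.5] T [ 0.08 -0.01  0.02] gap 0.232 30.0
 turn [0.1 0.2 0.3]
 shift mm [-35.6  90.   20.5]
```

drive_tool([
  [0.1,-12,30,0,0,0,0],
  [0.1,-12,30,0,0,0,0],
  [0.1,-11.6,30,0,0,0,0],
  [0.1,0,0,15,0,0,0],
  [0.1,0,0,0,0,0,0],
  [0.1,0,0,0,0,0,0],
  [0.1,0,0,0,0,0,0],
])

```text
time_s: 9.75
tool_pos: [0.4458, 0.153, 0.0661]
eef_rot: [180.0, 0.1, -29.8]
wrist_force: [0.9, 0.3, -0.3]
finger_gap: 0.231
grip_force: 30.0
```

```bash
python3 -c "
from h import *
to(.4445,.1527,.06,-30)
snap('scene','s1.png',(210,140,360,250),5.3)
for P in ((.521,.1084,.028),(.521,.1084,.053),(.4445,.1527,.065)): print((proj('scene',P)-[210,140])*5.3)"
```

```text
t 9.8 pos [0.4458 0.153  0.0661] rot [ 1.80e+02  1.00e-01 -2.98e+01] j [ 10.  14. 111.   0.  55. 130.] F [ 0.9  0.3 -0.3] T [0.03 0.09 0.02] gap 0.231 30.0
 turn [0.  0.1 0.2]
 shift mm [-1.   0.9  6.1]
[465.87 398.03]
[466.4 360.4]
[544.31 451.56]
```

View pics/s1.png

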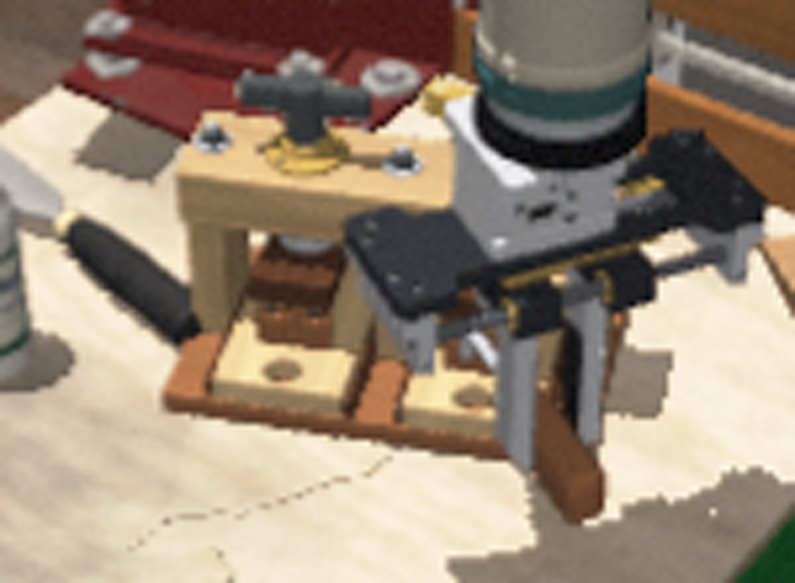

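drive_tool([
  [0.1,-1,1,10,0,0,0],
  [0.1,0,0,10,0,0,0],
  [0.1,0,0,5,0,0,0],
  [0.1,0,0,4,0,0,0],
  [0.1,0,0,3,0,0,0],
  [0.1,0,0,0,0,0,0],
])

```text
time_s: 10.4
tool_pos: [0.4429, 0.1522, 0.0331]
eef_rot: [179.9, 0.2, -29.9]
wrist_force: [0.6, -0.7, -1.5]
finger_gap: 0.231
grip_force: 30.0
```

```bash
python3 -c "
from h import *
to(.4445,.1527,.03,-30)"
```

```text
t 10.4 pos [0.4429 0.1522 0.0331] rot [179.9   0.2 -29.9] j [ 10.  17. 113.   0.  50. 130.] F [ 0.6 -0.7 -1.5] T [0.1  0.02 0.06] gap 0.231 30.0
 turn [0.1 0.2 0.1]
 shift mm [ 1.1 -1.3  3.1]
```

drive_tool([
  [0.1,0,0,3,0,0,0],
  [0.1,-8.1,-5.9,0,0,0,0],
  [0.1,-12.1,-8.8,0,0,0,0],
  [0.1,-12.1,-8.8,0,0,0,0],
  [0.1,-12.1,-8.8,0,0,0,0],
  [0.1,-12.1,-8.8,0,0,0,0],
  [0.1,-12.1,-8.8,0,0,0,0],
  [0.1,-8.1,-5.9,0,0,0,0],
  [0.1,-4,-3,0,0,0,0],
  [0.1,0,0,0,0,0,0],
])

```text
time_s: 11.4
tool_pos: [0.402, 0.2441, 0.0309]
eef_rot: [179.9, 0.2, -29.8]
wrist_force: [0.0, 1.3, -1.9]
finger_gap: 0.229
grip_force: 30.0
```

```bash
python3 -c "
from h import *
to(.4445-.405*.11,.1527+.914*.11,.03)"
```

```text
t 11.4 pos [0.402  0.2441 0.0309] rot [179.9   0.2 -29.8] j [ 23.  17. 113.   0.  50. 142.] F [ 0.   1.3 -1.9] T [ 0.07 -0.02  0.01] gap 0.229 30.0
 shift mm [-6.3 -6.9  0.9]
```

drive_tool([
  [0.1,-3.2,-2.4,0,0,0,0],
  [0.1,-2.4,-1.8,0,0,0,0],
  [0.1,-2.4,-1.8,0,0,0,0],
  [0.1,0,0,0,0,0,0],
])

```text
time_s: 11.8
tool_pos: [0.3983, 0.2527, 0.0307]
eef_rot: [179.9, 0.2, -29.9]
wrist_force: [0.4, -1.4, -1.8]
finger_gap: 0.232
grip_force: 30.0
```

```bash
python3 -c "
from h import *
to(.4445-.405*.11,.1527+.914*.11,.03)
snap('top','t4.png',(200,105,390,245),4.2)"
```

```text
t 11.8 pos [0.3983 0.2527 0.0307] rot [179.9   0.2 -29.9] j [ 24.  17. 113.   0.  50. 144.] F [ 0.4 -1.4 -1.8] T [-0.17 -0.06 -0.11] gap 0.232 30.0
 shift mm [ 1.1 -1.3  0.7]
```

View pics/t4.png

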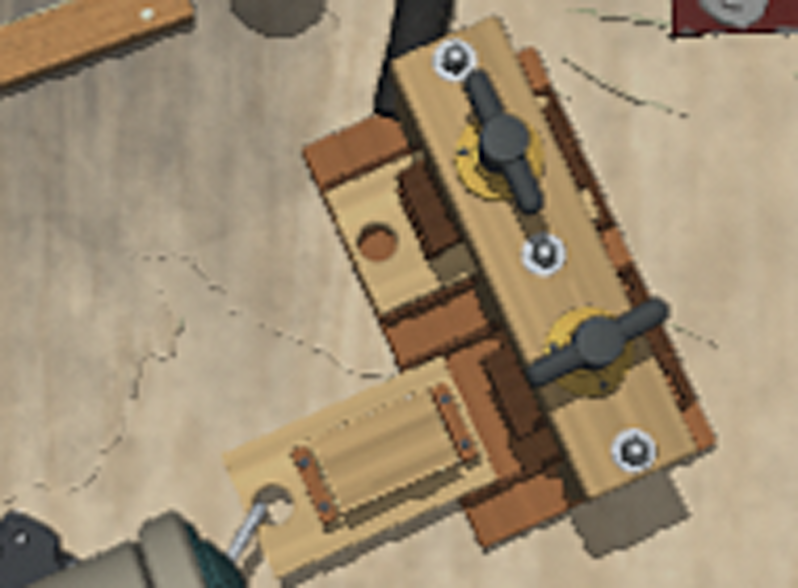

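drive_tool([
  [0.1,3,2,0,0,0,0],
  [0.1,0,0,-10,0,0,0],
  [0.1,0,0,-20,0,0,0],
  [0.1,0,-20,-10,0,0,0],
  [0.1,1,-28,0,0,0,0],
  [0.1,1,-20,0,0,0,0],
  [0.1,0,0,20,0,0,0],
  [0.1,0,0,0,0,0,0],
  [0.1,0,0,0,0,0,0],
])

```text
time_s: 12.75
tool_pos: [0.4351, 0.307, 0.0508]
eef_rot: [179.9, 0.2, -29.9]
wrist_force: [-0.4, 0.1, -1.4]
finger_gap: 0.227
grip_force: 30.0
```

```bash
python3 -c "
from h import *
to(.4356,.307,.0125,-30)
A=lambda u,v,z:at('top',200+u/4.2,105+v/4.2,z)[:2]
print('hole',A(274,503,.028),'block c',A(387,453,.048),'cleats',A(317,485,.048),A(457,422,.048),'bench edge',at('top',211,280,0),at('top',120,262,0), 'pred block',np.array([.5455,.0526])+.105*np.array([-.405,.914]))"
```

```text
t 12.8 pos [0.4351 0.307  0.0508] rot [179.9   0.2 -29.9] j [ 28.  20. 104.   0.  56. 147.] F [-0.4  0.1 -1.4] T [ 0.01 -0.06  0.03] gap 0.227 30.0
 turn [0.1 0.2 0.1]
 shift mm [ 0.4 -0.3 38.3]
hole [0.4801 0.2014] block c [0.5038 0.1449] cleats [0.4881 0.1795] [0.519  0.1103] bench edge [0.3634 0.3185 0.    ] [0.4024 0.5138 0.    ] pred block [0.502975 0.14857 ]
```

drive_tool([
  [0.1,0,0,20,0,0,0],
  [0.1,0,0,12,0,0,0],
  [0.1,0,0,4,0,0,0],
  [0.1,0,0,2,0,0,0],
  [0.1,0,0,0,0,0,0],
  [0.1,0,0,0,0,0,0],
  [0.45,0,0,0,0,0,0],
  [0.45,0,0,0,0,0,0],
  [0.45,0,0,0,0,0,0],
  [0.45,0,0,0,0,0,0],
])

```text
time_s: 13.75
tool_pos: [0.4358, 0.3074, 0.0128]
eef_rot: [179.9, 0.2, -29.9]
wrist_force: [-0.0, 0.4, -0.2]
finger_gap: 0.446
grip_force: 0.0
```

drive_tool([
  [0.45,0,0,-20,0,0,0],
  [0.45,0,0,-40,0,0,0],
  [0.8,0,0,-40,0,0,0],
  [0.8,0,0,-40,0,0,-8],
  [0.8,0,0,0,0,0,-8],
  [0.8,0,0,0,0,0,-8],
  [0.8,0,0,0,0,0,-8],
  [0.8,0,0,0,0,0,-8],
  [0.8,0,0,0,0,0,-8],
  [0.8,0,0,0,0,0,-8],
])

```text
time_s: 14.75
tool_pos: [0.4361, 0.3072, 0.1527]
eef_rot: [-179.9, 0.2, 26.5]
wrist_force: [-0.0, -0.6, 0.7]
finger_gap: 0.798
grip_force: 0.0
```

drive_tool([
  [0.8,0,0,0,0,0,-8],
  [0.8,0,0,0,0,0,-8],
  [0.8,0,0,0,0,0,-8],
  [0.8,0,0,0,0,0,-8],
  [0.8,0,0,0,0,0,-8],
  [0.8,0,0,0,0,0,-8],
  [0.8,0,0,0,0,0,-8],
  [0.8,0,0,0,0,0,-8],
  [0.8,0,0,0,0,0,-8],
  [0.8,0,0,0,0,0,-8],
])

```text
time_s: 15.75
tool_pos: [0.4361, 0.3073, 0.1526]
eef_rot: [-179.8, -0.1, 106.5]
wrist_force: [0.5, -0.4, 0.3]
finger_gap: 0.803
grip_force: 0.0
```

```bash
python3 -c "
from h import *
to(.5038,.146,.13,113.9)"
```

```text
t 15.8 pos [0.4361 0.3073 0.1526] rot [-1.798e+02 -1.000e-01  1.065e+02] j [28. 14. 96.  0. 70. 11.] F [ 0.5 -0.4  0.3] T [-0.02 -0.11  0.01] gap 0.803 0.0
 turn [-0.2 -0.1 -7.4]
 shift mm [-174.9   -3.4   22.6]
```

drive_tool([
  [0.7,0,0,0,0,0,-7.4],
  [0.7,-44,-1,5,0,0,0],
  [0.7,-44,-1,5,0,0,0],
  [0.7,-44,-1,5,0,0,0],
  [0.7,-43,-1,5,0,0,0],
  [0.7,0,0,30,0,0,0],
  [0.7,0,0,20,0,0,0],
  [0.7,0,0,0,0,0,0],
  [0.7,0,0,0,0,0,0],
], force=25)

```text
time_s: 16.65
tool_pos: [0.5021, 0.1453, 0.0825]
eef_rot: [-179.8, -0.1, 113.5]
wrist_force: [-0.3, 0.3, -0.8]
finger_gap: 0.699
grip_force: 0.0
```

```bash
python3 -c "
from h import *
to(.5038,.146,.034,113.9)"
```

```text
t 16.6 pos [0.5021 0.1453 0.0825] rot [-1.798e+02 -1.000e-01  1.135e+02] j [  8.  17. 103.   0.  60. -15.] F [-0.3  0.3 -0.8] T [ 0.   -0.1  -0.03] gap 0.699 0.0
 turn [-0.2 -0.1 -0.4]
 shift mm [-0.   1.8 48.5]
```

drive_tool([
  [0.7,0,1.8,20,0,0,-0.4],
  [0.7,0,0,20,0,0,0],
  [0.7,0,0,7,0,0,0],
  [0.7,0,0,0,0,0,0],
  [0.3,0,0,0,0,0,0],
  [0.3,0,0,0,0,0,0],
  [0.3,0,0,0,0,0,0],
  [0.3,0,0,0,0,0,0],
])

```text
time_s: 17.45
tool_pos: [0.504, 0.146, 0.036]
eef_rot: [-179.9, -0.1, 113.9]
wrist_force: [-0.1, -0.5, 2.2]
finger_gap: 0.426
grip_force: 25.0
```

```bash
python3 -c "
from h import *
to(.58,.29,.1,176.7)"
```

```text
t 17.4 pos [0.504 0.146 0.036] rot [-1.799e+02 -1.000e-01  1.139e+02] j [  9.  20. 106.   0.  53. -15.] F [-0.1 -0.5  2.2] T [-0.08 -0.13 -0.03] gap 0.426 25.0
 turn [ -0.1  -0.1 -62.8]
 shift mm [-67.6 148.1 -64. ]
```

drive_tool([
  [0.3,0,0,-20,0,0,0],
  [0.3,0,0,-25,0,0,0],
  [0.3,0,0,-25,0,0,-6.8],
  [0.3,0,0,0,0,0,-8],
  [0.3,0,0,0,0,0,-8],
  [0.3,0,0,0,0,0,-8],
  [0.3,0,0,0,0,0,-8],
  [0.3,0,0,0,0,0,-8],
  [0.3,0,0,0,0,0,-8],
  [0.3,0,0,0,0,0,-8],
])

```text
time_s: 18.45
tool_pos: [0.5036, 0.1459, 0.1054]
eef_rot: [180.0, -0.2, 177.0]
wrist_force: [-0.6, 0.0, 0.0]
finger_gap: 0.426
grip_force: 25.0
```

drive_tool([
  [0.3,-17,37,0,0,0,0],
  [0.3,-17,37,0,0,0,0],
  [0.3,-17,37,0,0,0,0],
  [0.3,-17,37,0,0,0,0],
  [0.3,0,0,35,0,0,0],
  [0.3,0,0,25,0,0,0],
  [0.3,0,0,0,0,0,0],
  [0.3,0,0,0,0,0,0],
])

```text
time_s: 19.25
tool_pos: [0.5798, 0.2897, 0.0451]
eef_rot: [-180.0, -0.3, 176.7]
wrist_force: [0.7, -0.1, -0.9]
finger_gap: 0.42
grip_force: 25.0
```

```bash
python3 -c "
from h import *
to(.58,.29,.0085,176.7)
snap('scene','s2.png',(150,150,350,290),4)"
```

```text
t 19.2 pos [0.5798 0.2897 0.0451] rot [-180.    -0.3  176.7] j [ 20.  29.  89.   0.  62. -66.] F [ 0.7 -0.1 -0.9] T [ 0.1  -0.19  0.01] gap 0.42 25.0
 turn [-0.  -0.3  0. ]
 shift mm [-0.2  0.3 36.6]
```

View pics/s2.png

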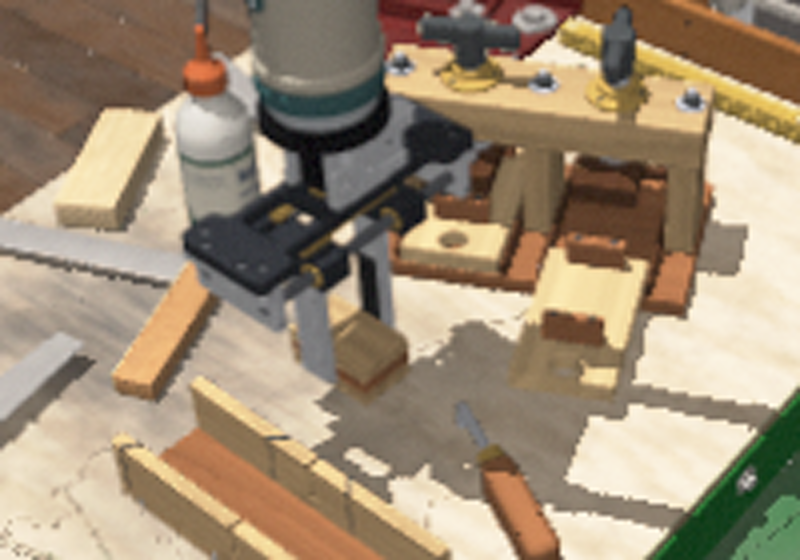

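drive_tool([
  [0.3,0,0,20,0,0,0],
  [0.3,0,0,12,0,0,0],
  [0.3,0,0,4,0,0,0],
  [0.3,0,0,0.8,0,0,0],
  [0.3,0,0,0,0,0,0],
  [0.3,0,0,0,0,0,0],
])

```text
time_s: 19.9
tool_pos: [0.5804, 0.2901, 0.0091]
eef_rot: [180.0, -0.1, 176.7]
wrist_force: [0.6, 0.5, -0.9]
finger_gap: 0.421
grip_force: 25.0
```

```bash
python3 -c "
from h import *
to(.58,.29,.0085)"
```

```text
t 19.9 pos [0.5804 0.2901 0.0091] rot [ 1.800e+02 -1.000e-01  1.767e+02] j [ 20.  31.  92.   0.  58. -66.] F [ 0.6  0.5 -0.9] T [ 0.01 -0.15 -0.04] gap 0.421 25.0
 shift mm [ 0.4 -0.1  0.6]
```

drive_tool([
  [0.3,0,0,1,0,0,0],
  [0.3,0,0,0,0,0,0],
  [0.7,0,0,0,0,0,0],
  [0.7,0,0,0,0,0,0],
  [0.7,0,0,0,0,0,0],
  [0.7,0,0,0,0,0,0],
  [0.7,0,0,-20,0,0,0],
  [0.95,0,0,-35,0,0,0],
  [0.95,0,0,-20,0,0,8],
  [0.95,0,0,0,0,0,8],
])

```text
time_s: 20.9
tool_pos: [0.5825, 0.2908, 0.0861]
eef_rot: [179.8, 0.1, 160.4]
wrist_force: [-0.5, 0.5, 0.0]
finger_gap: 0.917
grip_force: 0.0
```

drive_tool([
  [0.95,0,0,0,0,0,8],
  [0.95,0,0,0,0,0,8],
  [0.95,0,0,0,0,0,8],
  [0.95,0,0,0,0,0,8],
  [0.95,0,0,0,0,0,8],
  [0.95,0,0,0,0,0,8],
  [0.95,0,0,0,0,0,8],
  [0.95,0,0,0,0,0,8],
  [0.95,0,0,0,0,0,8],
  [0.95,0,0,0,0,0,2],
])

```text
time_s: 21.9
tool_pos: [0.58, 0.2898, 0.0822]
eef_rot: [-179.8, -0.0, 86.5]
wrist_force: [-0.2, 0.5, 0.4]
finger_gap: 0.949
grip_force: 0.0
```

```bash
python3 -c "
from h import *
to(.5804,.2901,.0085,86.7)
snap('scene','s3.png',(150,150,350,290),4)"
```

```text
t 21.9 pos [0.58   0.2898 0.0822] rot [-179.8   -0.    86.5] j [20. 27. 87.  0. 66. 24.] F [-0.2  0.5  0.4] T [-0.06 -0.14  0.02] gap 0.949 0.0
 turn [-0.2 -0.  -0.2]
 shift mm [ 0.3  0.4 73.7]
```

View pics/s3.png

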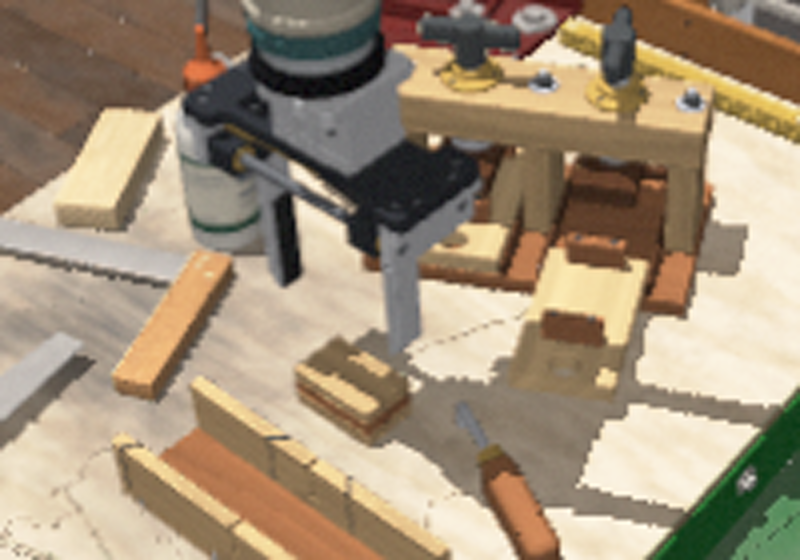

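```bash
python3 -c "
from h import *
for u,v in ((355,375),(298,365),(340,337),(410,385),(372,415)): print(at('scene',150+u/4,150+v/4,.03))"
```

```text
[0.5761 0.2875 0.03  ]
[0.6111 0.3023 0.03  ]
[0.6067 0.2671 0.03  ]
[0.5426 0.2737 0.03  ]
[0.5448 0.3076 0.03  ]
```

drive_tool([
  [0.95,0,-1.5,30,0,0,0],
  [0.95,0,0,30,0,0,0],
  [0.95,0,0,12,0,0,0],
  [0.95,0,0,1,0,0,0],
  [0.95,0,0,0,0,0,0],
  [0.6,0,0,0,0,0,0],
  [0.6,0,0,0,0,0,0],
  [0.6,0,0,0,0,0,0],
  [0.6,0,0,0,0,0,0],
])

```text
time_s: 22.85
tool_pos: [0.579, 0.2901, 0.0102]
eef_rot: [-179.9, -0.0, 86.7]
wrist_force: [0.7, 1.5, 2.4]
finger_gap: 0.679
grip_force: 25.0
```

```bash
python3 -c "
from h import *
to(.5403,.4005,.09,86.7)"
```

```text
t 22.9 pos [0.579  0.2901 0.0102] rot [-179.9   -0.    86.7] j [20. 31. 92.  0. 58. 24.] F [0.7 1.5 2.4] T [-0.12 -0.19 -0.02] gap 0.679 25.0
 turn [-0.1 -0.   0. ]
 shift mm [107.9 -45.  -79.8]
```

drive_tool([
  [0.6,0,0,-30,0,0,0],
  [0.6,0,0,-35,0,0,0],
  [0.6,0,0,-15,0,0,0],
  [0.6,36,-15,0,0,0,0],
  [0.6,36,-15,0,0,0,0],
  [0.6,36,-15,0,0,0,0],
  [0.6,0,0,15,0,0,0],
  [0.6,0,0,0,0,0,0],
  [0.6,0,0,0,0,0,0],
])

```text
time_s: 23.75
tool_pos: [0.5394, 0.3998, 0.0742]
eef_rot: [-179.7, 0.1, 86.7]
wrist_force: [0.2, 0.7, -0.2]
finger_gap: 0.684
grip_force: 25.0
```

```bash
python3 -c "
from h import *
to(.5403,.4005,.0205,86.7)
snap('top','t5.png',(120,120,260,265),4)
snap('scene','s4.png',(150,200,300,330),4.5)"
```

```text
t 23.8 pos [0.5394 0.3998 0.0742] rot [-1.797e+02  1.000e-01  8.670e+01] j [31. 29. 84.  0. 67. 34.] F [ 0.2  0.7 -0.2] T [-0.07 -0.07  0.01] gap 0.684 25.0
 turn [-0.3  0.1  0. ]
 shift mm [ 0.8  0.8 53.7]
```

View pics/s4.png

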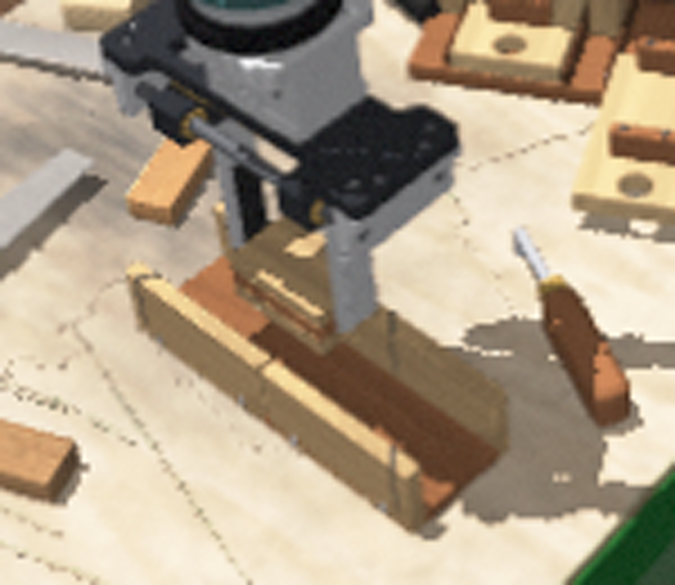

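drive_tool([
  [0.6,0.8,0.8,15,0,0,0],
  [0.6,0,0,15,0,0,0],
  [0.6,0,0,12,0,0,0],
  [0.6,0,0,8,0,0,0],
  [0.6,0,0,3,0,0,0],
  [0.6,0,0,0,0,0,0],
  [0.6,0,0,0,0,0,0],
])

```text
time_s: 24.55
tool_pos: [0.5409, 0.4014, 0.0219]
eef_rot: [-179.9, -0.1, 86.7]
wrist_force: [-0.0, 0.2, -0.6]
finger_gap: 0.677
grip_force: 25.0
```

```bash
python3 -c "
from h import *
to(.5403,.4005,.0205,86.7)"
```

```text
t 24.6 pos [0.5409 0.4014 0.0219] rot [-1.799e+02 -1.000e-01  8.670e+01] j [31. 32. 87.  0. 61. 34.] F [-0.   0.2 -0.6] T [-0.05 -0.05  0.03] gap 0.677 25.0
 turn [-0.1 -0.1  0. ]
 shift mm [-0.9 -0.6  1.4]
```

drive_tool([
  [0.6,0,0,1.8,0,0,0],
  [0.6,0,0,0,0,0,0],
  [0.95,0,0,0,0,0,0],
  [0.95,0,0,0,0,0,0],
  [0.95,0,0,0,0,0,0],
  [0.95,0,0,-20,0,0,0],
  [0.95,0,0,-40,0,0,0],
  [0.95,0,0,-45,0,0,0],
  [0.95,0,0,-45,0,0,0],
  [0.95,-40,0,-20,0,0,0],
])

```text
time_s: 25.55
tool_pos: [0.541, 0.3655, 0.1944]
eef_rot: [179.8, -0.4, 86.9]
wrist_force: [-0.2, 0.5, 0.2]
finger_gap: 0.951
grip_force: 0.0
```

drive_tool([
  [0.95,-45,0,0,0,0,0],
  [0.95,-45,0,0,0,0,0],
  [0.95,-45,0,0,0,0,0],
  [0.95,-45,0,0,0,0,0],
  [0.95,-45,0,0,0,0,0],
  [0.95,0,0,0,0,0,0],
  [0.95,0,0,0,0,0,0],
])

```text
time_s: 26.25
tool_pos: [0.526, 0.1359, 0.19]
eef_rot: [-179.8, -0.1, 86.6]
wrist_force: [1.2, 1.3, -0.3]
finger_gap: 0.95
grip_force: 0.0
```

```bash
python3 - <<'E'
from h import *
to(.5403,.4005,.2)
im=viewer.snapshot("top").astype(int)
old=cv2.imread("pics/t0.png");old=cv2.resize(old,(560,420),interpolation=cv2.INTER_AREA)[:,:,::-1].astype(int)
d=np.abs(im-old).sum(2)>70
sub=d[135:255,150:195];n,l,s,c=cv2.connectedComponentsWithStats(sub.astype(np.uint8))
for i in range(1,n):
    if s[i,4]>40: print(s[i]+[150,135,0,0,0],c[i]+[150,135],at("top",*(c[i]+[150,135]),.04))
print("expected block top corners",[proj("top",p) for p in((.572,.419,.04),(.508,.381,.04))])
for y in range(168,220,3): print(y,"".join("#" if b else "." for b in d[y,150:195]))
E
```

```text
t 26.2 pos [0.526  0.1359 0.19  ] rot [-1.798e+02 -1.000e-01  8.660e+01] j [ 7. 14. 91.  0. 75. 10.] F [ 1.2  1.3 -0.3] T [-0.01 -0.07  0.02] gap 0.95 0.0
 shift mm [265.   -1.5  -9.7]
[158 179  25  36 703] [169.25462304 196.41109531] [0.5395 0.4017 0.04  ]
expected block top corners [array([161.2, 181. ]), array([179. , 211.4])]
168 .............................................
171 .............................................
174 .............................................
177 .............................................
180 ..........################...................
183 ..........###################.#..............
186 ..........###################.#..............
189 .........######################..............
192 .........######################..............
195 .........#####################...............
198 .........###################.#...............
201 .........###################.#...............
204 ........######################...............
207 ........######################...............
210 .........#..#........###.####................
213 ..............###############................
216 .............................................
219 .............................................
```

```bash
python3 -c "
from h import *
s=monitor.sense();print(s['wrist_force'],s['qd'].round(2))
print(manip.sign_off())"
```

```text
[-0.60870387 -0.11724392  0.31284642] [ 1.71  0.56 -0.41 -0.14  0.03 -0.09]
the job is handed in; nothing more can be done
None
```

I handed the job in at about 26 s of the 72 s allowed. The block lies in the mitre box channel with its middle within about 2 mm of the square-cut slot, the tray is about 102 mm out, and the hook is flat on the bench. The loaded spindle was the left-hand one (it loosened clockwise), and sign-off returned no verdict.

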